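# Fit the return spring of a coil winder's brake arm

### The arm

A 6-joint arm with a two-finger parallel gripper is mounted at the origin on the work surface. World frame = base frame: x ahead of the robot, y to its left, z up, the work surface at z = 0. Lengths are in m, angles in degrees, forces in N, time in s.
With the tool pointing down it reaches from about 0.4 to 0.825 m from the base axis. Payload 7 kg.
Tool frame: the origin (TCP) lies midway between the tips of the shut fingers; the grasp point (between the pads) lies 19 mm behind it (ctrl.hold_point_z is the distance from the TCP to the grasp point, in m); z points along the fingers, y is the line along which they close (so a half turn about z gives the same grasp; the last joint's range is limited). The gripper opens to 88 mm and grips with 3 to 60 N. Pads are 19 mm wide; open, the fingers measure 130 mm over their backs; the gripper's body (78 mm by 193 mm) begins 47 mm behind the grasp point.
Start: joints at [-51.045, 20.546, 0.682, 0, -70.136, -16.507], TCP at [0.258, -0.624, 0.227] pointing down, gripper open.
Joint ranges: [-176.03, 176.03], [-82.01, 121.73], [-58.28, 71.71], [-173.87, 95.51], [-174.79, -0.11], [-173.66, 173.66]. Speed limits (degrees/s): [136.94, 136.94, 172.46, 180, 180, 180].

### API

Orientations are given as [roll, pitch, yaw] about the fixed x, y, z axes, in that order (R = Rz(yaw) Ry(pitch) Rx(roll)).
In Python, from plant import ctrl gives the robot as it stands.
- The arm moves only by the tool apply_moves, never from a script. Its argument "deltas" is a list of rows, each an object with "fingers": the finger opening in mm, from 0 to 87.6; "delta_pos": the shift along the tool's x, y, z in mm, a list of three; "angular": the turn, a rotation vector about the tool's x, y, z in degrees, a list of three. A call has 1 to 10 rows; each row is the pose to reach, as a shift and turn from the pose commanded when the call began, along the tool's axes at that moment; what a row does not reach only later rows make up. A row lasts 1/10 s, in which the tool goes at most 50 mm and 8.59 degrees, less where a joint would pass 70% of its speed; a pose out of reach is approached as far as the arm can. A call with a gripper value outside its range is refused whole. The fingers move at their own pace and stop on an object; the grip force is fixed at half the most. Time passes only in rows, so rows that repeat a pose let the fingers close. It gives the time, the measured TCP pose, the force, the opening and the grip force at its end, in the units of the state.
- ctrl.get_obs(): the state, without advancing time (a new reading comes with each control period).
- ctrl.snapshot(name): name is "side" or "top"; returns the picture (384x512x3 uint8, red, green, blue); there is no depth.
- ctrl.camera_params(name): a dict with "fx", "fy", "cx", "cy" (pixels), "cam_to_world" (4x4, takes a point from camera to world coordinates). Camera axes: x right, y up, looking along -z (the intrinsics and any distortion apply to the point x, -y, -z); pixel columns grow to the right and rows downward; lengths in m; the calibration is good to about 2 mm. A picture is of the moment at which its call begins. camera_params takes no time and is no camera call.
- ctrl.close_job(): hands the job in; it is judged then, once.
The state is a dict: "clock": time; "joint_pos": joint angles; "qvel": joint speeds; "tau": joint torques, N m; "tool_pos": TCP position; "orientation": TCP orientation; "force": force on the tool from outside, world axes, zero at the start; "moment": the same for the moment, N m; "opening": finger opening in m; "gripper_force": force on a finger pad.
Only numpy, scipy, OpenCV 4.12 (cv2) and the standard library are available. Lean on these libraries where they do the work, as an engineer would, in place of code of your own. Each camera call takes 0.05 s, during which the arm holds its last target. There are 200 camera calls.

### The job

Fit the return spring of the blue brake arm: take the spring by its red tab, first feel its hook down into the oblong hole of the aluminium anchor slide, then stretch it and drop its loop over the post on the brake arm, under the post's head, and let go so that the spring draws the arm home against its stop. Press gently (the hook must never bear on anything with more than 10 N), do not overstretch the spring (never more than 195 mm from hook to loop), and leave the core, the spool and the jar where they are.

Things in the scene. Friction and masses are not known exactly. Their poses are not given: they have to be found in the camera images.
- station: steel base plate 250 x 160 x 12 mm, fixed to the bench; origin on the bench, x runs from the anchor end to the post end, z up. At x = -70, y = 0 a grey pillar carries the anchor slide; at the other end the blue brake arm pivots. Nothing between pillar and arm is higher than 48 mm.
- anchor (a point): middle of the hole's range, level with the slide's top (x = -70, y = 0, z = 70 mm of the station). The aluminium slide, 40 (x) x 76 (y) x 20 mm, has a hole 10 (x) x 8 (y) mm, 20 mm deep, in its middle. It is a cross slide, clamped anywhere up to 14 mm either way along the station's y, so the hole is up to 14 mm from this point sideways: feel or look for it. It then stays put.
- brake_arm (a joint): angle of the blue brake arm, which swings flat about a vertical pivot at x = 75, y = -80 mm of the station; 0 = home against its stop, growing as the post swings away from the anchor (to +x), up to 0.36 rad. It swings with little friction. Arm top at z = 46 mm.
- post (a point): point on the axis of the upright steel post on the brake arm, at the height of a seated loop (69 mm above the bench), 80 mm from the pivot; at home it is at x = 75, y = 0 mm of the station. Shoulder 18 mm across with its top 2.5 mm below this point, neck 8 mm across, then a head 11 mm across whose underside is 5.5 mm and whose coned top is 9.5 mm above this point.
- spring_tab (a point): centre of the red grip tab of the loose tension spring, 24 mm (x) by 14 mm (y) by 36 mm high; x runs along the spring from hook to loop, z up. Tab and hook stand on the bench at the start. The spring's axis passes through this centre: the coil, 13 mm across, begins 12 mm behind it and the hook's prong is 94 mm behind it (-x) when unstretched. Mass of the spring about 65 g.
- spring_loop (a point): centre of the steel loop at the front of the spring, a flat ring 24 mm outside, 14 mm inside, 5 mm thick, axis upright; 26 mm ahead (+x) of the tab's centre, at the same height. Unstretched, hook to loop is 120 mm.
- spring_hook: hook end of the spring: origin at the tip of the prong, a round-ended pin 5 mm across pointing down, tip 18 mm below the spring's axis. With the coil lying on the slide the tip is 11 mm down the hole. The coil bends up and down at the tab: 0.2 N per mm at the hook, up to 16 mm, then rigid. It stretches only beyond a pull of 2.4 N, then 0.06 N per mm.
- core: bystander: black ring core, 64 mm across, 20 mm high; origin under its centre
- spool: bystander: copper wire spool, 54 mm across, 40 mm high; origin under its centre
- oil: bystander: blue jar, 44 mm across, 90 mm high; origin under its centre
Things that resemble listed ones, but are neither listed nor needed, are in the scene too. Several things look just like the part that bears spring_tab: the one meant starts farthest to the robot's left.

How it is judged:
By the outcome, as a careful person would: the job done as asked, in the order asked, and still so for the second after the job is handed in, with the robot touching nothing.
It also fails if it takes over 48 s, if anything falls off the work surface, if the arm or the gripper's body presses on something with over 40 N, if the wrist force passes 120 N, or if a joint passes its speed limit or range.

## Working session

There is one attempt and no reset: what is moved stays moved. The work goes in short steps, Python scripts to look and compute and a tool call to move; the robot and the scene stay as the last step left them, time stands still between calls to the robot, and variables do not carry over. Pictures are saved under pics/ and viewed, at most 10 in all, crops included, and the job is handed in when it is done.

Besides the shell and the picture viewer there is one more tool, called after "Request:" as a command line: name --argument value ..., lists and objects as JSON in quotes. apply_moves: Moves the arm, as the interface text tells. Its arguments: {"type":"object","properties":{"deltas":{"type":"array"}},"required":["deltas"]}

```bash
mkdir -p pics; ls; cat > h.py <<'E'
import numpy as np, cv2
from plant import ctrl
from scipy.spatial.transform import Rotation as R
def snap(n,f):
    im=np.ascontiguousarray(ctrl.snapshot(n)); cv2.imwrite('pics/'+f,im[:,:,::-1]); return im
def ray(n,u,v):
    p=ctrl.camera_params(n); T=np.array(p['cam_to_world'])
    d=T[:3,:3]@np.array([(u-p['cx'])/p['fx'],-(v-p['cy'])/p['fy'],-1.]); return T[:3,3],d
def onz(n,u,v,z):
    o,d=ray(n,u,v); return o+d*(z-o[2])/d[2]
def proj(n,P):
    p=ctrl.camera_params(n); T=np.array(p['cam_to_world']); c=T[:3,:3].T@(np.array(P)-T[:3,3])
    return np.array([p['cx']+p['fx']*c[0]/-c[2],p['cy']-p['fy']*c[1]/-c[2]])
def tri(a,b):
    (o1,d1),(o2,d2)=ray(*a),ray(*b); A=np.c_[d1,-d2]; s=np.linalg.lstsq(A,o2-o1,rcond=None)[0]
    return (o1+d1*s[0]+o2+d2*s[1])/2, np.linalg.norm(o1+d1*s[0]-o2-d2*s[1])
def togo(target,rpy):
    o=ctrl.get_obs(); C=R.from_euler('xyz',o['orientation'],degrees=True)
    return C.inv().apply(np.array(target)-o['tool_pos'])*1e3,(C.inv()*R.from_euler('xyz',rpy,degrees=True)).as_rotvec(degrees=True)
E
python3 - <<'E'
from h import *
for n in('top','side'):
    im=snap(n,n+'0.png'); p=ctrl.camera_params(n); print(n,{k:p[k] for k in p if k!='cam_to_world'},np.round(p['cam_to_world'],3).tolist())
print(ctrl.get_obs())
a=cv2.imread('pics/top0.png');b=cv2.imread('pics/side0.png')
cv2.imwrite('pics/t0b.png',cv2.resize(a,(800,600)));cv2.imwrite('pics/s0b.png',cv2.resize(b,(800,600)))
E
```

```text
pics
top {'fx': 478.1391450930575, 'fy': 478.1391450930575, 'cx': 251.97651715065112, 'cy': 186.2658145194128} [[0.022, 0.982, -0.188, 0.284], [-1.0, 0.023, 0.004, -0.021], [0.008, 0.188, 0.982, 1.238], [0.0, 0.0, 0.0, 1.0]]
side {'fx': 399.62508347732154, 'fy': 399.62508347732154, 'cx': 260.5538664221874, 'cy': 190.29949549011033} [[-0.942, 0.256, -0.218, 0.295], [-0.335, -0.681, 0.651, 0.599], [0.018, 0.686, 0.727, 0.755], [0.0, 0.0, 0.0, 1.0]]
{'clock': 0.1, 'joint_pos': array([-5.10461526e+01,  2.05845656e+01,  6.38865925e-01, -1.69159017e-02,
       -7.01345968e+01, -1.65055895e+01]), 'qvel': array([-0.0307964 , -0.09231628,  0.05692889,  0.08796237,  0.00176107,
        0.03043398]), 'tau': array([-1.53244306e-03, -5.84162021e+01,  2.93754458e+01,  7.01560602e+00,
        1.02070600e-02, -4.16444470e-05]), 'tool_pos': array([ 0.25754129, -0.62347115,  0.22574897]), 'orientation': array([ 1.79918494e+02, -7.56719329e-03, -1.57557496e+02]), 'force': array([ 0.10372412, -0.47765117,  0.82599936]), 'moment': array([-0.01603755, -0.08334588, -0.0220473 ]), 'gripper_force': 0.0, 'opening': 0.08746793483075328}
```

View pics/t0b.png

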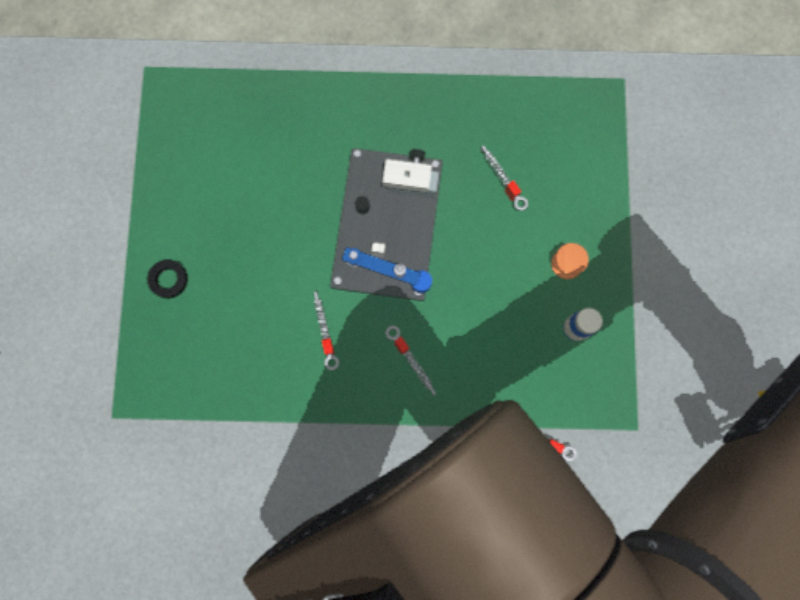

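View pics/s0b.png

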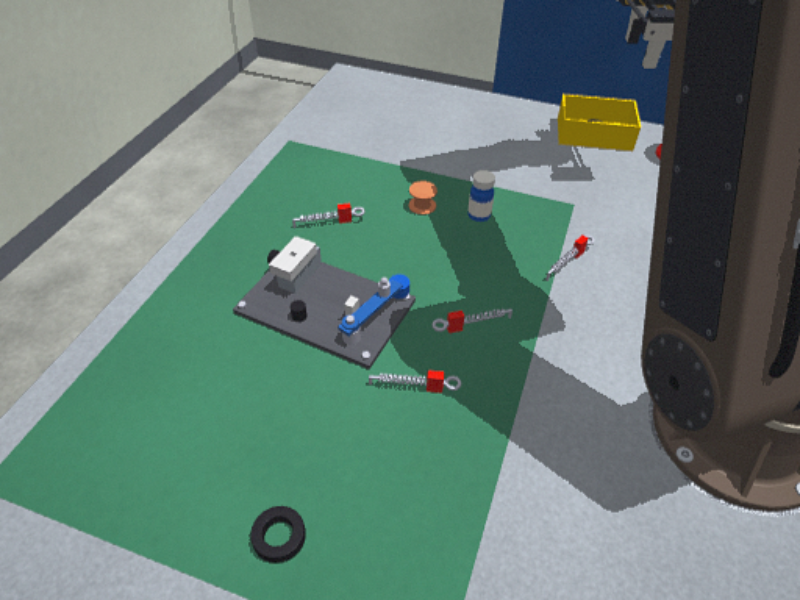

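The top view (800×600) shows four springs, with red tabs at (327,347), (402,347), (515,190) and (560,447). Image left is world +y, the robot's left, so (327,347) is the one meant. The station's slide is at (410,174) with its hole at (407,173). The blue arm's pivot is at (348,256) and its post at (400,270). In the side view the same spring is at (436,381). Next I'll measure these and confirm with an enlarged crop.

```bash
python3 - <<'E'
from h import *
a=cv2.imread('pics/top0.png');b=cv2.imread('pics/side0.png')
for n,im in(('top',a),('side',b)):
    hsv=cv2.cvtColor(im,cv2.COLOR_BGR2HSV)
    m=((hsv[...,0]<8)|(hsv[...,0]>172))&(hsv[...,1]>170)&(hsv[...,2]>70)
    k,l,s,c=cv2.connectedComponentsWithStats(m.astype(np.uint8))
    for i in range(1,k):
        if s[i,4]>25: print(n,'red',c[i].round(1),s[i].tolist(),onz(n,*c[i],.025).round(4))
    m=(hsv[...,0]>100)&(hsv[...,0]<125)&(hsv[...,1]>150)&(hsv[...,2]>90)
    k,l,s,c=cv2.connectedComponentsWithStats(m.astype(np.uint8))
    for i in range(1,k):
        if 100<s[i,4]<3000: print(n,'blue',c[i].round(1),s[i].tolist(),onz(n,*c[i],.046).round(4))
t=cv2.resize(a[85:245,190:300],None,fx=3.7,fy=3.7,interpolation=cv2.INTER_CUBIC)
s=cv2.resize(b[145:260,145:300],None,fx=2.5,fy=2.5,interpolation=cv2.INTER_CUBIC)
M=np.zeros((592,800,3),np.uint8); M[:t.shape[0],:t.shape[1]]=t; M[:s.shape[0],410:410+s.shape[1]]=s
M[300:300+184,410:410+248]=cv2.resize(a[212:258,190:252],None,fx=4,fy=4)
cv2.imwrite('pics/c1.png',M)
E
```

```text
top red [328.  120.8] [324, 116, 9, 11, 56] [ 0.6983 -0.223   0.025 ]
top red [209.2 221.2] [206, 217, 7, 10, 52] [0.4234 0.0819 0.025 ]
top red [256.6 220.6] [253, 216, 8, 10, 47] [ 0.4277 -0.0386  0.025 ]
top red [356.2 285.2] [352, 282, 9, 8, 36] [ 0.2719 -0.29    0.025 ]
top blue [236.9 167.8] [219, 159, 35, 19, 254] [0.5595 0.0149 0.046 ]
top blue [267.4 178.8] [255, 172, 22, 15, 193] [ 0.5327 -0.0636  0.046 ]
side red [220.1 136. ] [216, 130, 9, 13, 89] [ 0.6943 -0.2161  0.025 ]
side red [371.4 156.2] [368, 151, 8, 14, 61] [ 0.271  -0.2838  0.025 ]
side red [291.4 205.4] [286, 199, 11, 14, 117] [ 0.4265 -0.0337  0.025 ]
side red [278.1 243.7] [273, 237, 11, 14, 133] [0.4218 0.0856 0.025 ]
side blue [307.8 124.1] [301, 119, 15, 10, 105] [ 0.4673 -0.3331  0.046 ]
side blue [241.2 193.4] [217, 176, 45, 39, 430] [ 0.5476 -0.0101  0.046 ]
```

View pics/c1.png

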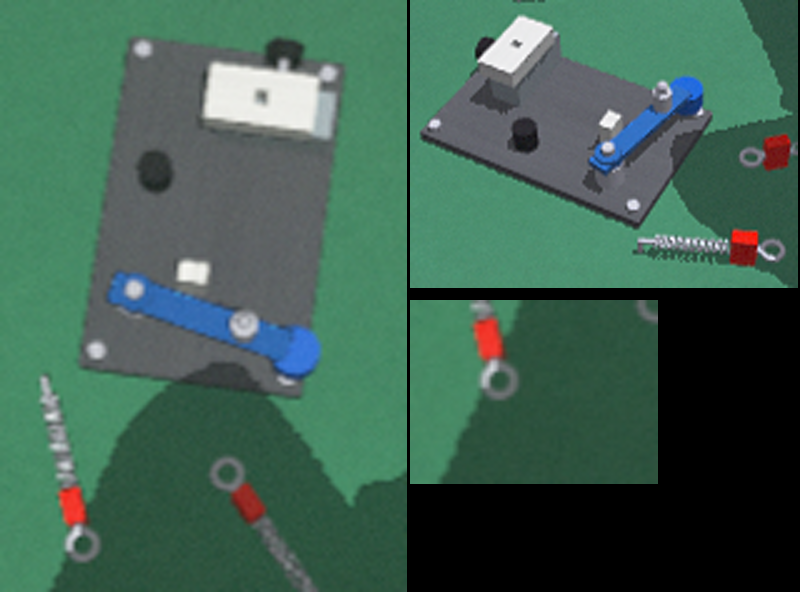

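The crop confirms the target spring. In the left panel its tab is at (73,506), loop at (82,544) and hook end at (44,380). The slide's hole is at (262,97) and the post head at (244,324), with the arm swung away from home. In the side panel the hole is at (516,43), the post at (661,91) and the loop at (770,250).

```bash
python3 - <<'E'
from h import *
T=lambda u,v:('top',(u+.5)/3.7-.5+190,(v+.5)/3.7-.5+85)
S=lambda u,v:('side',(u-410+.5)/2.5-.5+145,(v+.5)/2.5-.5+145)
for n,t,s in(('hole',(262,97),(516,43)),('posthead',(244,322),(661,90)),('pivot',(134,288),(608,148)),('loop',(82,544),(770,250)),('hook',(44,380),(640,243)),('tab',(73,506),(744,248)),('scrNE',(329,73),None),('scrNW',(143,48),(434,124)),('scrSW',(96,350),(633,205))):
    if s: p,e=tri(T(*t),S(*s)); print(n,(p*1e3).round(1),round(e*1e3,1))
c={k:onz(*T(*t),.014)[:2] for k,t in dict(NW=(143,48),NE=(329,73),SW=(96,350),SE=(288,378)).items()}
for k in c:print(k,(c[k]*1e3).round(1))
m=sum(c.values())/4; d=(c['SW']-c['NW']+c['SE']-c['NE']);yaw=np.arctan2(d[1],d[0]);print('station',m*1e3,np.degrees(yaw),[np.linalg.norm(c['SW']-c['NW']),np.linalg.norm(c['NE']-c['NW'])])
X=np.array([np.cos(yaw),np.sin(yaw)]);Y=np.array([-X[1],X[0]])
h=onz(*T(262,97),.07)[:2]; print('hole top-only',h*1e3,'st',X@(h-m)*1e3,Y@(h-m)*1e3)
h=onz(*T(244,322),.0785)[:2]; print('post top-only',h*1e3,'st',X@(h-m)*1e3,Y@(h-m)*1e3)
print('pivot st at home', (m+X*.075-Y*.08)*1e3)
l=onz(*T(82,544),.02);k=onz(*T(44,380),.018);t=onz(*T(73,506),.03);print('loop',l*1e3,'hook',k*1e3,'tab',t*1e3,np.linalg.norm(l-k),np.degrees(np.arctan2(*(l-k)[1::-1])))
E
```

```text
hole [705.5 -42.   70.1] 0.5
posthead [545.8 -32.9  68.4] 0.6
pivot [570.3  42.9  54.9] 0.8
loop [398.6  75.   17.8] 2.3
hook [512.9 106.3  14.5] 0.8
tab [422.9  82.   19.1] 1.2
scrNW [759.8  44.3  17.1] 0.2
scrSW [534.5  70.3  17.6] 0.5
NW [760.9  44.5]
NE [745.1 -91.6]
SW [535.   70.5]
SE [518.1 -65.4]
station [639.75445443 -10.50027685] 173.40986195463265 [np.float64(0.2273970181905623), np.float64(0.1370087140247955)]
hole top-only [705.28530143 -42.11064612] st -68.72565505704067 23.880780774158772
post top-only [543.303957  -32.8584886] st 93.24723783551511 33.27973441758515
pivot st at home [574.43130763  77.57858833]
loop [397.27319367  74.74776911  20.        ] hook [511.82340847 105.9071258   18.        ] tab [422.22720259  81.11708423  30.        ] 0.11872934439514016 -164.78288237130775
```

Cross-checks pass. The hole is at z≈70, pivot to post is 79.7 mm (80 given), and hook to loop is 119 mm (120 given). Relative to the arm pivot, the hole sits about 11 mm to one side, within the ±14 range. The tab is at (423, 81.7) mm with a spring yaw of −164.8°, and hook to post will be about 160 mm, under the 195 limit.

```bash
python3 - <<'E'
from h import *
for p,y in (([.45,-.3,.22],-160),([.423,.0817,.12],-164.8)): print([a.round(1) for a in togo(p,[180,0,y])])
E
```

```text
[array([-301.4,  225.5,    6. ]), array([ 0.1, -0. ,  2.4])]
[array([-422.1,  588.4,  106.5]), array([ 0.1, -0. ,  7.2])]
```

Request:
apply_moves --deltas '[{"fingers": 45, "delta_pos": [-301, 226, 6], "angular": [0, 0, 2.4]}, {"fingers": 45, "delta_pos": [-301, 226, 6], "angular": [0, 0, 2.4]}, {"fingers": 45, "delta_pos": [-301, 226, 6], "angular": [0, 0, 2.4]}, {"fingers": 45, "delta_pos": [-301, 226, 6], "angular": [0, 0, 2.4]}, {"fingers": 45, "delta_pos": [-301, 226, 6], "angular": [0, 0, 2.4]}, {"fingers": 45, "delta_pos": [-301, 226, 6], "angular": [0, 0, 2.4]}, {"fingers": 45, "delta_pos": [-301, 226, 6], "angular": [0, 0, 2.4]}, {"fingers": 45, "delta_pos": [-301, 226, 6], "angular": [0, 0, 2.4]}, {"fingers": 45, "delta_pos": [-422, 588, 106], "angular": [0.1, 0, 7.2]}, {"fingers": 45, "delta_pos": [-422, 588, 106], "angular": [0.1, 0, 7.2]}]'

```text
clock: 1.1
tool_pos: [0.443, -0.202, 0.1945]
orientation: [-179.9, -0.0, -164.9]
force: [1.0, 1.2, 0.5]
opening: 0.0453
gripper_force: 0.0
```

```bash
python3 - <<'E'
from h import *
for p,y in (([.423,.0817,.12],-164.8),): print([a.round(1) for a in togo(p,[180,0,y])])
E
```

```text
[array([-54.4, 279.3,  74.1]), array([-0.1, -0. , -0.1])]
```

Request:
apply_moves --deltas '[{"fingers": 45, "delta_pos": [-54, 275, 70], "angular": [0, 0, 0]}, {"fingers": 45, "delta_pos": [-54, 275, 70], "angular": [0, 0, 0]}, {"fingers": 45, "delta_pos": [-54, 275, 70], "angular": [0, 0, 0]}, {"fingers": 45, "delta_pos": [-54, 275, 70], "angular": [0, 0, 0]}, {"fingers": 45, "delta_pos": [-54, 275, 70], "angular": [0, 0, 0]}, {"fingers": 45, "delta_pos": [-54, 275, 70], "angular": [0, 0, 0]}, {"fingers": 45, "delta_pos": [-54, 275, 70], "angular": [0, 0, 0]}, {"fingers": 45, "delta_pos": [-54, 275, 70], "angular": [0, 0, 0]}]'

```text
clock: 1.9
tool_pos: [0.4223, 0.0765, 0.1244]
orientation: [-179.9, -0.1, -164.6]
force: [-0.8, 0.2, 0.1]
opening: 0.045
gripper_force: 0.0
```

```bash
python3 - <<'E'
from h import *
for p,y in (([.423,.0817,.120],-164.8),([.423,.0817,.007],-164.8),): print([a.round(1) for a in togo(p,[180,0,y])])
a=snap('top','t2.png');b=snap('side','s2.png')
M=np.zeros((600,800,3),np.uint8)
M[:480,:400]=cv2.resize(a[170:290,160:260],None,fx=4,fy=4);M[:480,400:800]=cv2.resize(b[160:280,220:320],None,fx=4,fy=4)
cv2.imwrite('pics/c2.png',M[:,:,::-1])
E
```

```text
[array([-2.1,  4.8,  4.4]), array([-0.1, -0.1,  0.2])]
[array([ -2.2,   5. , 117.4]), array([-0.1, -0.1,  0.2])]
```

View pics/c2.png

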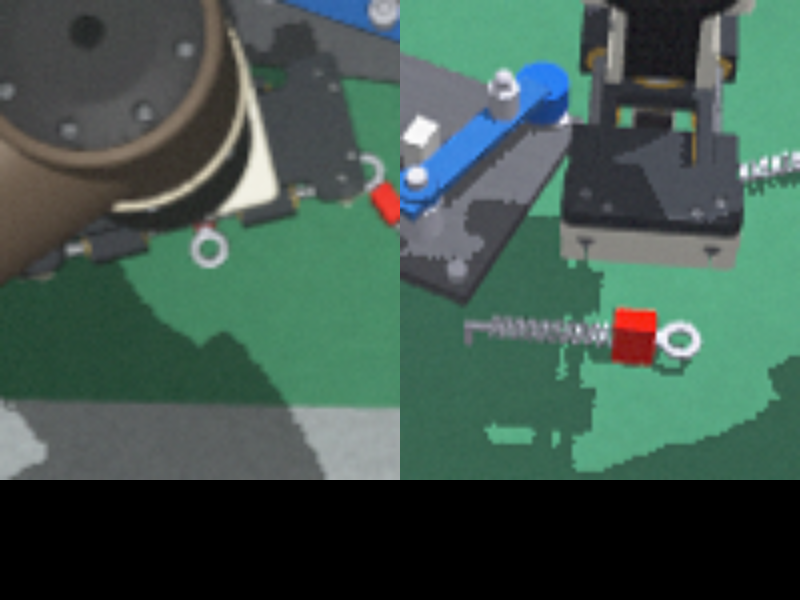

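The gripper is over the tab. In the right panel the spring is undisturbed, with its tab at (635,337) and loop at (678,340). I'll descend and grip.

Request:
apply_moves --deltas '[{"fingers": 45, "delta_pos": [-2, 5, 40], "angular": [0, 0, 0]}, {"fingers": 45, "delta_pos": [-2, 5, 80], "angular": [0, 0, 0]}, {"fingers": 45, "delta_pos": [-2, 5, 105], "angular": [0, 0, 0]}, {"fingers": 45, "delta_pos": [-2, 5, 115], "angular": [0, 0, 0]}, {"fingers": 45, "delta_pos": [-2, 5, 117], "angular": [0, 0, 0]}, {"fingers": 45, "delta_pos": [-2, 5, 117], "angular": [0, 0, 0]}]'

```text
clock: 2.6
tool_pos: [0.424, 0.0808, 0.0084]
orientation: [-179.9, 0.0, -164.8]
force: [0.7, -0.6, -0.2]
opening: 0.0451
gripper_force: 0.0
```

```bash
python3 - <<'E'
from h import *
o=ctrl.get_obs();print(o['tool_pos'],o['orientation'])
for p,y in (([.423,.0817,.007],-164.8),): print([a.round(1) for a in togo(p,[180,0,y])])
E
```

```text
[0.42403957 0.08081046 0.00837733] [-1.79904976e+02  4.28463435e-02 -1.64800540e+02]
[array([0.8, 1.1, 1.4]), array([-0.1,  0. , -0. ])]
```

Request:
apply_moves --deltas '[{"fingers": 5, "delta_pos": [0, 1, 0], "angular": [0, 0, 0]}, {"fingers": 5, "delta_pos": [0, 1, 0], "angular": [0, 0, 0]}, {"fingers": 5, "delta_pos": [0, 1, 0], "angular": [0, 0, 0]}, {"fingers": 5, "delta_pos": [0, 1, 0], "angular": [0, 0, 0]}, {"fingers": 5, "delta_pos": [0, 1, 0], "angular": [0, 0, 0]}, {"fingers": 5, "delta_pos": [0, 1, 0], "angular": [0, 0, 0]}]'

```text
clock: 3.2
tool_pos: [0.4233, 0.0822, 0.0081]
orientation: [-179.9, 0.0, -164.7]
force: [-1.5, 0.7, 5.9]
opening: 0.0137
gripper_force: 29.9
```

```bash
python3 - <<'E'
from h import *
o=ctrl.get_obs();print(o['tool_pos'],o['orientation'],o['opening'],o['gripper_force'],o['force'])
E
```

```text
[0.42329681 0.08216137 0.00807329] [-1.79905634e+02  2.93603115e-02 -1.64733682e+02] 0.013665488352513418 29.944166243076324 [-1.48609345  0.70779521  5.87829331]
```

```bash
python3 - <<'E'
from h import *
for p,y in (([.6118,-.0364,.13],176.8),): print([a.round(1) for a in togo(p,[180,0,y])])
E
```

```text
[array([-150.7, -164.2, -121.6]), array([-0.1,  0. , 18.5])]
```

Request:
apply_moves --deltas '[{"fingers": 5, "delta_pos": [0, 0, -40], "angular": [0, 0, 0]}, {"fingers": 5, "delta_pos": [0, 0, -80], "angular": [0, 0, 0]}, {"fingers": 5, "delta_pos": [0, 0, -120], "angular": [0, 0, 0]}, {"fingers": 5, "delta_pos": [-30, -33, -122], "angular": [0, 0, 4]}, {"fingers": 5, "delta_pos": [-60, -66, -122], "angular": [0, 0, 8]}, {"fingers": 5, "delta_pos": [-90, -98, -122], "angular": [0, 0, 12]}, {"fingers": 5, "delta_pos": [-120, -131, -122], "angular": [0, 0, 16]}, {"fingers": 5, "delta_pos": [-140, -153, -122], "angular": [0, 0, 18]}, {"fingers": 5, "delta_pos": [-151, -164, -122], "angular": [0, 0, 18.5]}, {"fingers": 5, "delta_pos": [-151, -164, -122], "angular": [0, 0, 18.5]}]'

```text
clock: 4.2
tool_pos: [0.6129, -0.0375, 0.1288]
orientation: [-179.9, -0.0, 176.6]
force: [-0.0, 0.1, -1.1]
opening: 0.0138
gripper_force: 29.9
```

Request:
apply_moves --deltas '[{"fingers": 5, "delta_pos": [0, 0, 0], "angular": [0, 0, 0]}, {"fingers": 5, "delta_pos": [0, 0, 0], "angular": [0, 0, 0]}, {"fingers": 5, "delta_pos": [0, 0, 0], "angular": [0, 0, 0]}]'

```text
clock: 4.5
tool_pos: [0.6113, -0.0357, 0.1303]
orientation: [-179.9, 0.0, 176.8]
force: [-0.7, 0.6, 0.5]
opening: 0.0138
gripper_force: 29.9
```

```bash
python3 - <<'E'
from h import *
o=ctrl.get_obs();print(o['tool_pos'],o['orientation'],o['opening'],o['gripper_force'],o['force'])
for p,y in (([.6118,-.0364,.095],176.8),): print([a.round(1) for a in togo(p,[180,0,y])])
a=snap('top','t3.png');b=snap('side','s3.png')
print(proj('top',[.7054,-.042,.07]),proj('side',[.7054,-.042,.07]))
M=np.zeros((600,800,3),np.uint8)
M[:600,:400]=cv2.resize(a[80:200,220:300],None,fx=5,fy=5,interpolation=2);M[:600,400:800]=cv2.resize(b[90:210,170:250],None,fx=5,fy=5,interpolation=2)
cv2.imwrite('pics/c3.png',M[:,:,::-1])
E
```

```text
[ 0.61130271 -0.03572826  0.13032646] [-1.79915051e+02  4.52059545e-02  1.76803325e+02] 0.013837897252410669 29.94207412004471 [-0.71185958  0.56509557  0.45342442]
[array([-0.5, -0.6, 35.3]), array([-0.1,  0. ,  0. ])]
[260.4036835  110.80776457] [187.24201243 161.99344016]
```

View pics/c3.png

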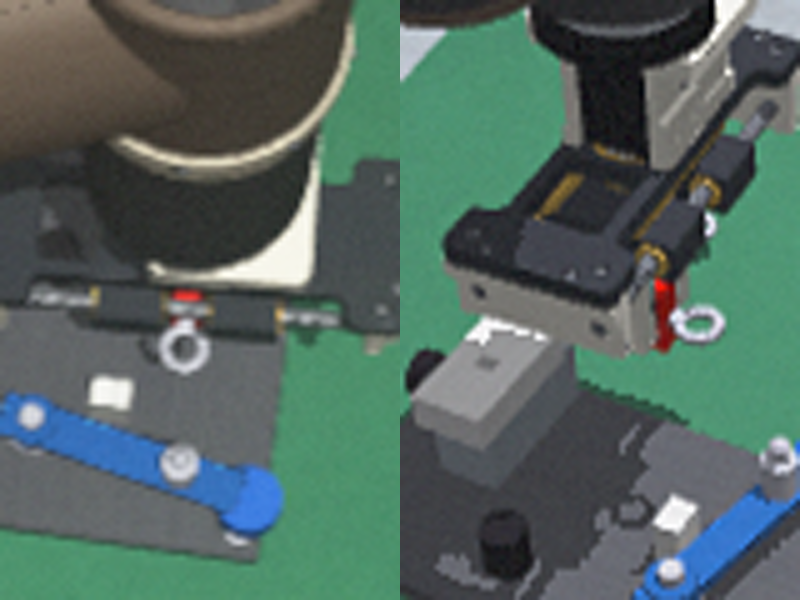

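The top panel shows the loop at (184,348) and the post at (180,462). The side panel shows the loop at (697,324), the hole at (487,363) and the post head at (779,447). The hook is hidden behind the gripper, so I'll work it out from the loop.

```bash
python3 - <<'E'
from h import *
T=lambda u,v:('top',(u+.5)/5-.5+220,(v+.5)/5-.5+80)
S=lambda u,v:('side',(u-400+.5)/5-.5+170,(v+.5)/5-.5+90)
for n,t,s in (('loop',(184,348),(697,324)),('head',(180,461),(779,445))):
    p,e=tri(T(*t),S(*s)); print(n,(p*1e3).round(1),e*1e3)
print(onz(*T(180,461),.0785),onz(*S(779,441),.0785),onz(*S(487,363),.07))
print(onz(*T(184,348),.1403),onz(*S(697,324),.1403))
d=np.array([np.cos(np.radians(176.8)),np.sin(np.radians(176.8))])
print('hook from loop',onz(*T(184,348),.1403)[:2]-.12*d,'from tcp',np.array([.6113,-.0357])-.094*d)
E
```

```text
loop [584.5 -32.9 140.7] 1.0420716855661327
head [544.4 -32.8  76. ] 1.6751222617539232
[ 0.54295441 -0.03291277  0.0785    ] [ 0.54528772 -0.03304945  0.0785    ] [ 0.70561995 -0.04109938  0.07      ]
[ 0.58411957 -0.03301426  0.1403    ] [ 0.58528308 -0.03334472  0.1403    ]
hook from loop [ 0.70393246 -0.03971284] from tcp [ 0.70515343 -0.04094722]
```

```bash
cat >> h.py <<'E'
def favg(n=6):
    F=[]
    for i in range(n): ctrl.snapshot('top'); F.append(ctrl.get_obs()['force'])
    return np.mean(F,0).round(2)
E
python3 - <<'E'
from h import *
print(favg())
for p,y in (([.6123,-.0369,.088],176.8),([.6123,-.0369,.07],176.8)): print([a.round(1) for a in togo(p,[180,0,y])])
E
```

```text
[ 0.27  0.18 -0.35]
[array([-0.4, -0.6, 42.2]), array([-0.1,  0. , -0. ])]
[array([-0.4, -0.6, 60.2]), array([-0.1,  0. , -0. ])]
```

Request:
apply_moves --deltas '[{"fingers": 5, "delta_pos": [-0.5, -0.5, 30], "angular": [0, 0, 0]}, {"fingers": 5, "delta_pos": [-0.5, -0.5, 45], "angular": [0, 0, 0]}, {"fingers": 5, "delta_pos": [-0.5, -0.5, 48], "angular": [0, 0, 0]}, {"fingers": 5, "delta_pos": [-0.5, -0.5, 51], "angular": [0, 0, 0]}, {"fingers": 5, "delta_pos": [-0.5, -0.5, 54], "angular": [0, 0, 0]}, {"fingers": 5, "delta_pos": [-0.5, -0.5, 57], "angular": [0, 0, 0]}, {"fingers": 5, "delta_pos": [-0.5, -0.5, 60], "angular": [0, 0, 0]}, {"fingers": 5, "delta_pos": [-0.5, -0.5, 60], "angular": [0, 0, 0]}, {"fingers": 5, "delta_pos": [-0.5, -0.5, 60], "angular": [0, 0, 0]}]'

```text
clock: 5.8
tool_pos: [0.6125, -0.0369, 0.0702]
orientation: [-179.9, 0.0, 176.8]
force: [0.2, -0.5, -0.6]
opening: 0.014
gripper_force: 29.9
```

```bash
python3 - <<'E'
from h import *
print(favg(8))
o=ctrl.get_obs();print(o['tool_pos'],o['orientation'],o['moment'])
b=snap('side','s4.png');a=snap('top','t4.png')
M=np.zeros((500,800,3),np.uint8)
M[:,:500]=cv2.resize(b[130:200,170:240],(500,500),interpolation=2)
M[:300,500:]=cv2.resize(a[130:170,235:275],(300,300),interpolation=2)
cv2.imwrite('pics/c4.png',M[:,:,::-1])
E
```

```text
[ 0.13 -0.06 -0.56]
[ 0.61246138 -0.03692081  0.07009662] [-1.79909995e+02  4.42959976e-02  1.76747632e+02] [-0.05488694 -0.00569121 -0.01490357]
```

View pics/c4.png

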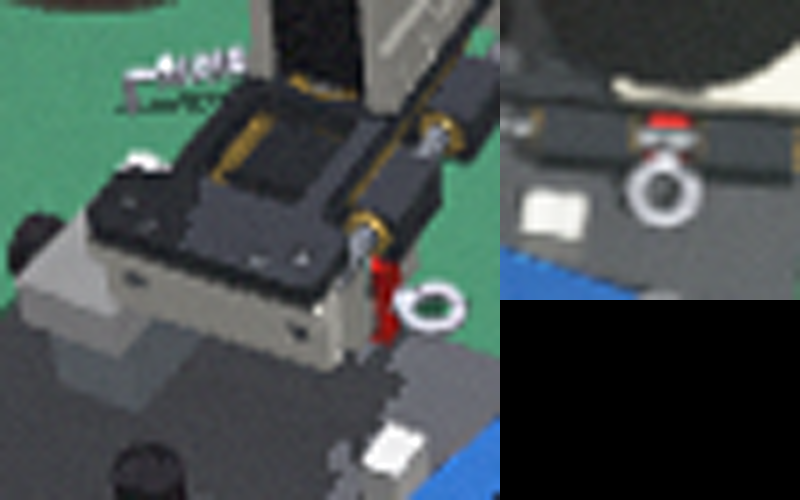

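The side crop shows the red tab at (385,300) and the loop at (430,306). With the tip nominally 8 mm below the slide top there's no upward force, so the hook seems to be in the hole. I'll go slightly deeper and test by pulling toward the post.

Request:
apply_moves --deltas '[{"fingers": 5, "delta_pos": [0, 0, 2], "angular": [0, 0, 0]}, {"fingers": 5, "delta_pos": [0, 0, 3], "angular": [0, 0, 0]}, {"fingers": 5, "delta_pos": [3, 0, 3], "angular": [0, 0, 0]}, {"fingers": 5, "delta_pos": [6, 0, 3], "angular": [0, 0, 0]}, {"fingers": 5, "delta_pos": [9, 0, 3], "angular": [0, 0, 0]}, {"fingers": 5, "delta_pos": [12, 0, 3], "angular": [0, 0, 0]}, {"fingers": 5, "delta_pos": [12, 0, 3], "angular": [0, 0, 0]}]'

```text
clock: 7.0
tool_pos: [0.6004, -0.0362, 0.0673]
orientation: [-179.9, 0.1, 176.8]
force: [2.8, -0.4, -0.3]
opening: 0.0139
gripper_force: 29.9
```

```bash
python3 - <<'E'
from h import *
print(favg(8))
o=ctrl.get_obs();print(o['tool_pos'],o['orientation'],o['moment'])
E
```

```text
[ 3.39 -0.09 -1.  ]
[ 0.60055524 -0.03625128  0.06702853] [-1.79908642e+02  4.32165584e-02  1.76749304e+02] [-0.0100857  -1.15476466  0.01202802]
```

Pulling gives +3.4 N, so the hook is caught. Next I'll raise slightly and stretch until the loop is above the post.

```bash
python3 - <<'E'
from h import *
for p,y in (([.5712,-.0350,.0755],176.8),): print([a.round(1) for a in togo(p,[180,0,y])])
E
```

```text
[array([29.4, -0.4, -8.5]), array([-0.1,  0. , -0.1])]
```

Request:
apply_moves --deltas '[{"fingers": 5, "delta_pos": [4, 0, -1], "angular": [0, 0, 0]}, {"fingers": 5, "delta_pos": [8, 0, -4], "angular": [0, 0, 0]}, {"fingers": 5, "delta_pos": [10, 0, -8], "angular": [0, 0, 0]}, {"fingers": 5, "delta_pos": [14, 0, -9], "angular": [0, 0, 0]}, {"fingers": 5, "delta_pos": [20, 0, -9], "angular": [0, 0, 0]}, {"fingers": 5, "delta_pos": [25, 0, -9], "angular": [0, 0, 0]}, {"fingers": 5, "delta_pos": [29, 0, -9], "angular": [0, 0, 0]}, {"fingers": 5, "delta_pos": [29, 0, -9], "angular": [0, 0, 0]}, {"fingers": 5, "delta_pos": [29, 0, -9], "angular": [0, 0, 0]}]'

```text
clock: 8.3
tool_pos: [0.5717, -0.0345, 0.0762]
orientation: [-179.9, 0.1, 176.8]
force: [4.7, 0.5, -3.4]
opening: 0.0138
gripper_force: 29.9
```

```bash
python3 - <<'E'
from h import *
print(favg(6))
a=snap('top','t5.png');b=snap('side','s5.png')
o=ctrl.get_obs();print(o['tool_pos'],o['orientation'])
M=np.zeros((600,800,3),np.uint8)
M[:400,:400]=cv2.resize(a[152:192,238:278],(400,400),interpolation=2);M[:400,400:]=cv2.resize(b[160:200,225:265],(400,400),interpolation=2)
M[400:,400:]=cv2.resize(b[130:180,150:250],(400,200),interpolation=2)
cv2.imwrite('pics/c5.png',M[:,:,::-1])
E
```

```text
[ 4.86 -0.13 -2.35]
[ 0.57153532 -0.03461218  0.07591653] [-1.79905820e+02  3.19939854e-02  1.76745355e+02]
```

View pics/c5.png

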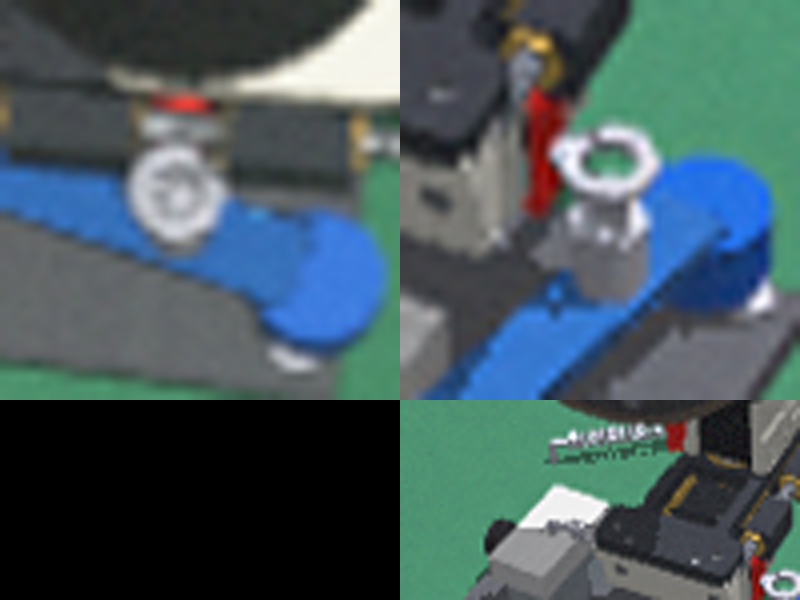

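The top panel shows the loop at (177,193) with the post head inside it at about (178,190). The side panel shows the loop at (613,162) above the shoulder, which spans columns 578–648. I'll check the plumb line.

```bash
python3 - <<'E'
from h import *
T=lambda u,v:('top',(u+.5)/10-.5+238,(v+.5)/10-.5+152)
S=lambda u,v:('side',(u-400+.5)/10-.5+225,(v+.5)/10-.5+160)
z=.0859
lt=onz(*T(177,193),z);ls=onz(*S(611,162),z);print('loop',lt,ls,tri(T(177,193),S(611,162)))
print('nominal loop from tcp',np.array([.5715,-.0346])+.026*np.array([-.9984,.0566]))
for l,n,f in((lt,'top',(238,152,0)),(ls,'side',(225,160,400))):
    for zz in(.0785,.0665,.046):
        u,v=proj(n,[l[0],l[1],zz]);print(n,zz,(u+.5-f[0])*10+f[2],(v+.5-f[1])*10)
print('post', onz(*T(178,190),.0785))
m=cv2.imread('pics/t5.png')
E
```

```text
loop [ 0.54368219 -0.03192006  0.0859    ] [ 0.5444801  -0.03280361  0.0859    ] (array([ 0.54378282, -0.03186272,  0.0868797 ]), np.float64(0.0006348626468634153))
nominal loop from tcp [ 0.5455416 -0.0331284]
top 0.0785 177.06690142523883 200.04757481423724
top 0.0665 176.3757316094933 210.49666502523564
top 0.046 175.22587449235857 227.8801798619483
side 0.0785 611.7782647473055 184.51700461319206
side 0.0665 612.2229152466948 219.69886717796413
side 0.046 612.964225473425 278.35319130554666
post [ 0.54612106 -0.03222539  0.0785    ]
```

```bash
python3 - <<'E'
from h import *
M=np.zeros((600,800,3),np.uint8)
for i,(n,x,y) in enumerate((('t',241,157),('s',230,166))):
    for j,k in enumerate('35'):
        im=cv2.imread(f'pics/{n}{k}.png')[y:y+30,x:x+30]
        im=cv2.resize(im,(300,300),interpolation=cv2.INTER_CUBIC)
        for g in (100,200): im[g,::4]=(0,255,255); im[::4,g]=(0,255,255)
        M[300*i:300*i+300,310*j:310*j+300]=im
cv2.imwrite('pics/c6.png',M)
E
```

```text
(no output)
```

View pics/c6.png

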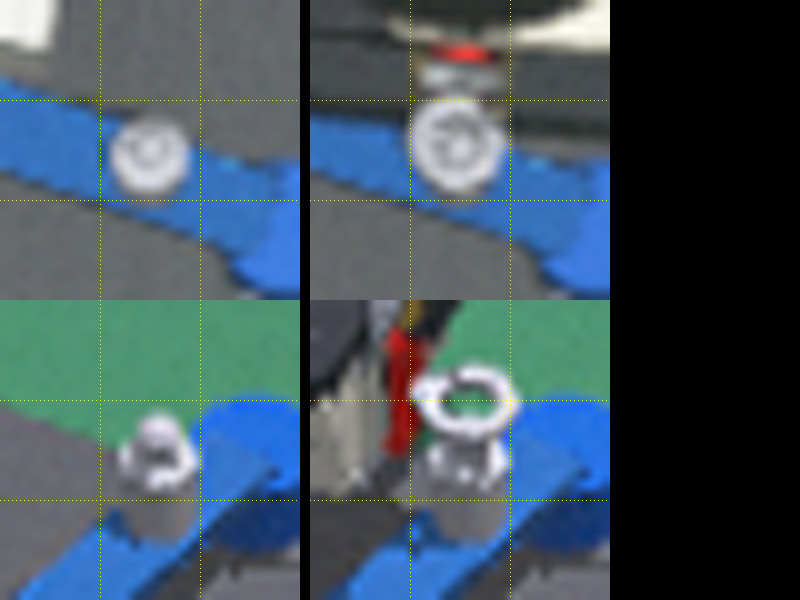

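Top panels: the head at z 78.5 is at (149,147) and the shoulder at (150,157). The loop at (146,145) plumbs to (146,152), so the post lies about 1 mm in +x and 0.8 mm in −y of the loop. The side panels agree to within 0.5 mm. I'll shift by roughly half that and lower gently.

Request:
apply_moves --deltas '[{"fingers": 5, "delta_pos": [-0.7, -0.6, 2], "angular": [0, 0, 0]}, {"fingers": 5, "delta_pos": [-0.7, -0.6, 4], "angular": [0, 0, 0]}, {"fingers": 5, "delta_pos": [-0.7, -0.6, 6], "angular": [0, 0, 0]}, {"fingers": 5, "delta_pos": [-0.7, -0.6, 8], "angular": [0, 0, 0]}, {"fingers": 5, "delta_pos": [-0.7, -0.6, 9], "angular": [0, 0, 0]}, {"fingers": 5, "delta_pos": [-0.7, -0.6, 9], "angular": [0, 0, 0]}]'

```text
clock: 9.3
tool_pos: [0.5722, -0.0352, 0.0669]
orientation: [-179.9, 0.0, 176.8]
force: [4.3, 1.3, -0.6]
opening: 0.0138
gripper_force: 30.0
```

```bash
python3 - <<'E'
from h import *
print(favg(6))
o=ctrl.get_obs();print(o['tool_pos'],o['moment'])
E
```

```text
[ 4.68  0.96 -0.7 ]
[ 0.57221813 -0.0352224   0.06710788] [ 0.28138419 -1.7300673   0.08302991]
```

Request:
apply_moves --deltas '[{"fingers": 5, "delta_pos": [0, 0.5, 0], "angular": [0, 0, 0]}, {"fingers": 5, "delta_pos": [0, 0.5, 2], "angular": [0, 0, 0]}, {"fingers": 5, "delta_pos": [0, 0.5, 4], "angular": [0, 0, 0]}, {"fingers": 5, "delta_pos": [0, 0.5, 6], "angular": [0, 0, 0]}, {"fingers": 5, "delta_pos": [0, 0.5, 7], "angular": [0, 0, 0]}, {"fingers": 5, "delta_pos": [0, 0.5, 7], "angular": [0, 0, 0]}]'

```text
clock: 10.2
tool_pos: [0.5721, -0.0348, 0.0598]
orientation: [-179.9, 0.0, 176.7]
force: [4.7, 0.6, 0.7]
opening: 0.0141
gripper_force: 30.0
```

```bash
python3 - <<'E'
from h import *
print(favg(6))
o=ctrl.get_obs();print(o['tool_pos'],o['moment'])
E
```

```text
[4.66 0.47 0.17]
[ 0.57223663 -0.03474645  0.06009816] [-0.0068747  -1.83863857  0.0827765 ]
```

The loop is now at axis height ~70 mm, under the head, with no upward force. I'll ease the arm toward home, then release.

Request:
apply_moves --deltas '[{"fingers": 5, "delta_pos": [-3, -0.3, 0.5], "angular": [0, 0, 0]}, {"fingers": 5, "delta_pos": [-6, -0.6, 0.5], "angular": [0, 0, 0]}, {"fingers": 5, "delta_pos": [-9, -0.9, 0.5], "angular": [0, 0, 0]}, {"fingers": 5, "delta_pos": [-11, -1.2, 0.5], "angular": [0, 0, 0]}, {"fingers": 5, "delta_pos": [-13, -1.4, 0.5], "angular": [0, 0, 0]}, {"fingers": 5, "delta_pos": [-13, -1.4, 0.5], "angular": [0, 0, 0]}, {"fingers": 5, "delta_pos": [-13, -1.4, 0.5], "angular": [0, 0, 0]}]'

```text
clock: 11.2
tool_pos: [0.5852, -0.037, 0.0594]
orientation: [-179.9, 0.0, 176.7]
force: [3.1, -0.1, -0.3]
opening: 0.0134
gripper_force: 30.0
```

```bash
python3 - <<'E'
from h import *
print(favg(6))
o=ctrl.get_obs();print(o['tool_pos'],o['moment'])
a=snap('top','t7.png');b=snap('side','s7.png')
M=np.zeros((400,800,3),np.uint8)
M[:,:400]=cv2.resize(a[140:190,230:280],(400,400),interpolation=2);M[:,400:]=cv2.resize(b[155:205,210:260],(400,400),interpolation=2)
cv2.imwrite('pics/c7.png',M[:,:,::-1])
E
```

```text
[ 3.08 -0.63 -0.44]
[ 0.58514569 -0.03684261  0.05957677] [-0.1439467  -1.32745352  0.28139363]
```

View pics/c7.png

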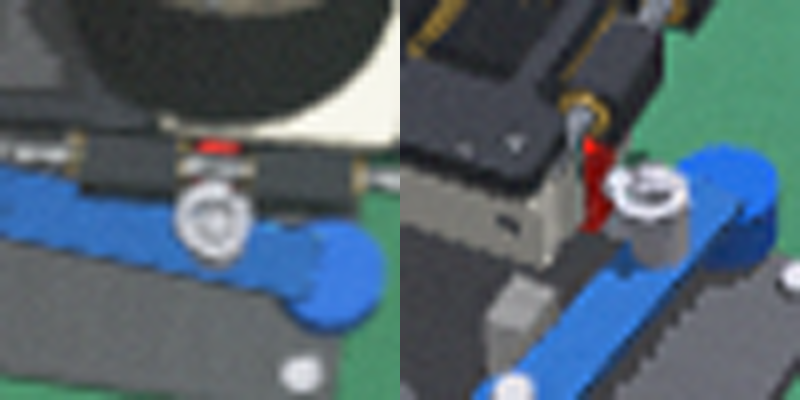

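The loop sits over the post on its shoulder (right panel (650,190)), and the arm followed, so I'll release.

Request:
apply_moves --deltas '[{"fingers": 20, "delta_pos": [0, 0, 0], "angular": [0, 0, 0]}, {"fingers": 30, "delta_pos": [0, 0, 0], "angular": [0, 0, 0]}, {"fingers": 45, "delta_pos": [0, 0, 0], "angular": [0, 0, 0]}, {"fingers": 45, "delta_pos": [0, 0, 0], "angular": [0, 0, 0]}, {"fingers": 45, "delta_pos": [0, 0, 0], "angular": [0, 0, 0]}, {"fingers": 45, "delta_pos": [0, 0, -30], "angular": [0, 0, 0]}, {"fingers": 45, "delta_pos": [0, 0, -70], "angular": [0, 0, 0]}, {"fingers": 45, "delta_pos": [0, 0, -110], "angular": [0, 0, 0]}, {"fingers": 45, "delta_pos": [0, 0, -150], "angular": [0, 0, 0]}]'

```text
clock: 12.5
tool_pos: [0.5846, -0.0368, 0.211]
orientation: [-179.9, 0.0, 176.7]
force: [1.2, 0.1, 0.5]
opening: 0.0449
gripper_force: 0.0
```

Request:
apply_moves --deltas '[{"fingers": 45, "delta_pos": [45, -10, -20], "angular": [0, 0, 0]}, {"fingers": 45, "delta_pos": [90, -40, -20], "angular": [0, 0, 0]}, {"fingers": 45, "delta_pos": [120, -80, -20], "angular": [0, 0, 0]}, {"fingers": 45, "delta_pos": [120, -130, -20], "angular": [0, 0, 0]}, {"fingers": 45, "delta_pos": [120, -180, -20], "angular": [0, 0, 0]}, {"fingers": 45, "delta_pos": [120, -230, -20], "angular": [0, 0, 0]}, {"fingers": 45, "delta_pos": [120, -250, -20], "angular": [0, 0, 0]}, {"fingers": 45, "delta_pos": [120, -250, -20], "angular": [0, 0, 0]}, {"fingers": 45, "delta_pos": [120, -250, -20], "angular": [0, 0, 0]}]'

```text
clock: 13.4
tool_pos: [0.4505, -0.2798, 0.2295]
orientation: [-179.9, -0.0, 176.6]
force: [0.5, -0.1, 0.2]
opening: 0.0445
gripper_force: 0.0
```

```bash
python3 - <<'E'
from h import *
a=snap('top','t8.png');b=snap('side','s8.png')
M=np.zeros((600,800,3),np.uint8)
M[:,:400]=cv2.resize(a[80:200,210:290],(400,600),interpolation=2);M[:480,400:]=cv2.resize(b[130:226,180:260],(400,480),interpolation=2)
cv2.imwrite('pics/c8.png',M[:,:,::-1])
E
```

```text
(no output)
```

View pics/c8.png

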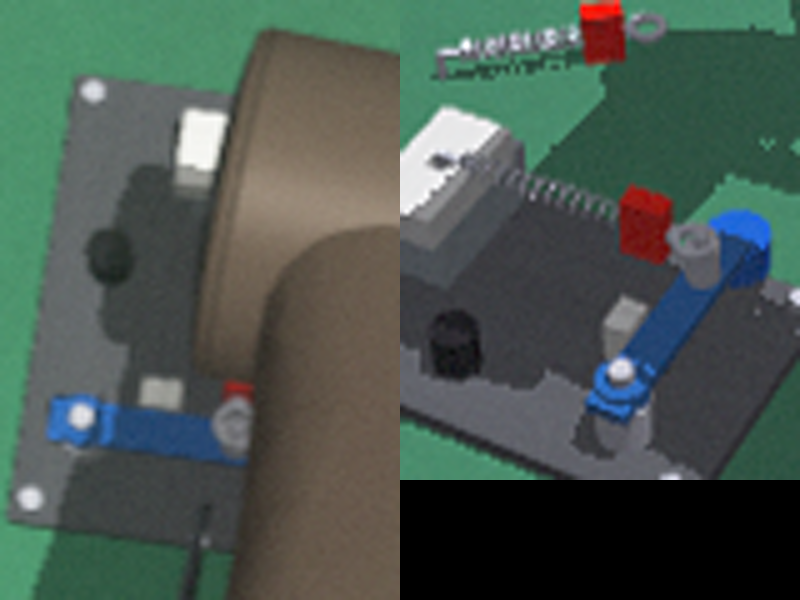

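The final picture shows the spring hooked in the slide (right panel (445,160)) and its coil stretched, with the loop on the post at (695,240). The arm rests against the white stop and the robot is clear, so I'm handing in.

```bash
python3 -c "
from plant import ctrl
print(ctrl.close_job())"
```

```text
the job is handed in; nothing more can be done
None
```

The spring is hooked in the slide with its loop under the post's head, the brake arm rests against its stop, and the job was handed in at about 13.5 s of the 48 s; no verdict came back.

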